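# Fetch the tweezers set from behind the soap and the pills

## Task

The tweezers set lies at the back of the round mat, behind the soap dispenser and the pill bottle. Clear those two out of the way by standing both on the wooden tray, then lay the tweezers set flat in the middle of the saucer, and only after that stand the dispenser and the pill bottle back on the mat, each on the very spot where it stood at the start. Set everything down gently, keep the dispenser and the bottle upright, and leave the flashlight and the clock alone.

Things in the scene. Friction and masses are not known exactly. Their poses are not given: they have to be found in the camera images.
- dispenser_mid (a point): Loose white plastic push-button soap dispenser: square body 54 x 54 mm, 60 mm high with rounded edges, on it a grey neck and a round white press head (44 mm across) with a short spout; 80 mm high over all, about 0.18 kg. The point is its centre, 40 mm above its underside; z up along it, x and y square to its sides, spout towards -x. It stands upright on the front half of the mat, to the left or the right. Which way it faces when set down does not matter.
- pill_bottle_mid (a point): Loose small green pill bottle with a white cap: upright cylinder 40 mm in diameter, 76 mm high (the cap is the top 20 mm, same diameter), about 0.06 kg. The point is its centre, 38 mm above its underside; z up along it. It stands beside the dispenser on the front half of the mat.
- tweezers_mid (a point): Loose tweezers set: two chrome tweezers fixed in a flat metal holder, one rigid piece 84 mm long (its x), 24 mm wide (its y), 14 mm high, about 0.07 kg. The point is its centre, 7 mm above its underside; z up. It lies flat on the back (far) half of the mat, crosswise behind dispenser and bottle, which stand too near for a gripper's body to come down to it. Its direction when laid on the saucer does not matter.
- mat: Round grey plastic mat with a cork backing, 230 mm in diameter, 3 mm thick, fixed on the nightstand. Origin at the centre of its underside; x points away from the robot, turned by up to 0.4 rad.
- tray_in (a point): Low rectangular wooden tray, fixed: 210 mm (its x) by 130 mm (its y) outside, 12 mm high, rim 5 mm thick, inside 200 x 120 mm. The point is the centre of its inner floor (a level floor); x along its length, z up. The side area for what is cleared away.
- saucer_in (a point): Round white ceramic saucer, fixed: 154 mm in diameter, 12 mm high, with a low sloping rim 4 mm thick; the flat floor inside is about 124 mm in diameter, 5 mm above the nightstand. The point is the centre of that floor; z up.
- flashlight_mid (a point): Bystander, loose: red plastic flashlight lying on the far side of the nightstand, 118 mm long (its x), head 38 mm across. The point is 19 mm above its underside, near its middle.
- clock_mid (a point): Bystander, loose: wooden block clock with dark blank faces, 45 x 100 x 60 mm high, on the far side of the nightstand. The point is its centre.
Not all that is in view belongs to the job. Of the things shaped like the part that bears tweezers_mid, the aluminium one is meant.

How it is judged:
On the way, in this order (a step that is already met when the one before it is completed fails the run):
1. The dispenser and the pill bottle both stand upright on the tray floor, released, while the tweezers set is still on the mat (x of dispenser_mid in the frame of tray_in between -0.1 and 0.1 m and y of dispenser_mid in the frame of tray_in between -0.06 and 0.06 m and z of dispenser_mid in the frame of tray_in between 0.036 and 0.044 m and angle between each of dispenser_mid, pill_bottle_mid's own z axis and vertical below 0.1 rad and linear speed of each of dispenser, pill_bottle below 0.02 m/s and contact force between each of dispenser, pill_bottle and the fingers below 0.1 N and x of pill_bottle_mid in the frame of tray_in between -0.1 and 0.1 m and y of pill_bottle_mid in the frame of tray_in between -0.06 and 0.06 m and z of pill_bottle_mid in the frame of tray_in between 0.034 and 0.042 m and horizontal distance between tweezers_mid and mat below 0.1 m and height (world z) of tweezers_mid below 0.016 m), for 0.2 s.
2. The tweezers set lies released in the middle of the saucer while the dispenser and the pill bottle still stand on the tray (horizontal distance between tweezers_mid and saucer_in below 0.015 m and z of tweezers_mid in the frame of saucer_in between 0.003 and 0.011 m and angle between each of tweezers_mid, dispenser_mid, pill_bottle_mid's own z axis and vertical below 0.1 rad and linear speed of each of tweezers, dispenser, pill_bottle below 0.02 m/s and contact force between each of tweezers, dispenser, pill_bottle and the fingers below 0.1 N and x of dispenser_mid in the frame of tray_in between -0.1 and 0.1 m and y of dispenser_mid in the frame of tray_in between -0.06 and 0.06 m and z of dispenser_mid in the frame of tray_in between 0.036 and 0.044 m and x of pill_bottle_mid in the frame of tray_in between -0.1 and 0.1 m and y of pill_bottle_mid in the frame of tray_in between -0.06 and 0.06 m and z of pill_bottle_mid in the frame of tray_in between 0.034 and 0.042 m), for 0.2 s.
At the end, for the whole second after the job is handed in: The dispenser and the pill bottle stand upright (within 0.1 rad), each within 15 mm of where it stood at the start; the tweezers set lies flat (within 0.1 rad) on the saucer's floor, its centre within 15 mm of the saucer's centre; all are released and at rest (distance of each of dispenser_mid, pill_bottle_mid from where it was at the start of the episode below 0.015 m and angle between each of dispenser_mid, pill_bottle_mid, tweezers_mid's own z axis and vertical below 0.1 rad and linear speed of each of dispenser, pill_bottle, tweezers below 0.02 m/s and contact force between each of dispenser, pill_bottle, tweezers and the fingers below 0.1 N and horizontal distance between tweezers_mid and saucer_in below 0.015 m and z of tweezers_mid in the frame of saucer_in between 0.003 and 0.011 m); the robot touches nothing.
It fails at once if The flashlight or the clock is moved by more than 20 mm (distance of any of flashlight_mid, clock_mid from where it was at the start of the episode above 0.02 m).
It fails at once if The dispenser or the pill bottle is tipped by more than 0.6 rad (angle between any of dispenser_mid, pill_bottle_mid's own z axis and vertical above 0.6 rad).
It fails at once if The dispenser, the pill bottle or the tweezers set is dropped (falls faster than 0.6 m/s, about 20 mm of free fall) ((linear speed of dispenser above 0.6 m/s and contact force between dispenser and the fingers below 0.05 N) or (linear speed of pill_bottle above 0.6 m/s and contact force between pill_bottle and the fingers below 0.05 N) or (linear speed of tweezers above 0.6 m/s and contact force between tweezers and the fingers below 0.05 N)).
It also fails if it takes over 144 s, if anything falls off the work surface, if the arm or the gripper's body presses on something with over 40 N, if the wrist force passes 120 N, or if a joint passes its speed limit or range.

## Robot

A 6-joint arm with a two-finger parallel gripper is mounted at the origin on the work surface. World frame = base frame: x ahead of the robot, y to its left, z up, the work surface at z = 0. Lengths are in m, angles in rad, forces in N, time in s.
With the tool pointing down it reaches from about 0.225 to 0.875 m from the base axis. Payload 3.4 kg.
Tool frame: the origin (TCP) lies between the finger pads; the fingertips stand 8 mm ahead of it and the grasp point (between the pads) lies 11 mm behind it; y points along the fingers, x is the direction in which the jaws open and shut, and the axes are right-handed (so a half turn about y gives the same grasp; the last joint's range is limited). The gripper opens to 85 mm and grips with 20 to 120 N. Pads are 22 mm wide; open, the fingers measure 114 mm over their backs; the gripper's body (76 mm by 85 mm) begins 54 mm behind the grasp point. The pads swing forward as they close: fully open they stand 13 mm farther back than shut.
Start: joints at [1.185, 0.276, 1.505, -0, 1.361, -0.121], TCP at [0.151, 0.555, 0.239] pointing down, gripper open.
Joint ranges: [-2.89, 2.89], [-0.75, 2.08], [0.22, 2.7], [-1.18, 4.32], [0.11, 2.71], [-2.7, 2.7]. Speed limits (rad/s): [2.57, 2.57, 3.14, 3.14, 3.14, 3.14].

## Interface

Orientations are given as a unit quaternion [x, y, z, w].
In Python, from cell import bot gives the robot as it stands. Calls block until the motion is done:
- bot.goto(position, orientation): joint-space move of the TCP to a pose.
- bot.movel(position, rate=0.15, attitude=None, stop_force=None): straight line of the TCP; attitude=None keeps the orientation; rate is the mean speed in m/s. With stop_force (N) it stops when the force on the tool has changed by that much, and returns True; else False.
- bot.set_joints(angles): joint-space move.
- bot.command_gripper(opening): finger opening in m; the grip force is fixed at half the most; returns when the fingers have stopped.
- bot.pause(seconds).
- bot.ik(position, orientation): joint angles nearest the present ones, or None.
- bot.get_state(): the state.
- bot.capture(name): name is "side" or "top"; returns the picture (384x512x3 uint8, red, green, blue); there is no depth.
- bot.get_calibration(name): a dict with "fx", "fy", "cx", "cy" (pixels), "R" (3x3) and "t" (3): a world point X has camera coordinates R X + t. Camera axes: x right, y down, z forward; pixel columns grow to the right and rows downward; lengths in m; the calibration is good to about 2 mm. A picture is of the moment at which its call begins. get_calibration takes no time and is no camera call.
A pose or a line that the arm cannot do raises bot.MotionError and nothing moves.
- bot.job_done(): hands the job in, once; it reports no verdict.
The state is a dict: "time": time; "joint_positions": joint angles; "qd": joint speeds; "tau": joint torques, N m; "eef_pos": TCP position; "ee_rot": TCP orientation; "contact_force": force on the tool from outside, world axes, zero at the start; "wrist_torque": the same for the moment, N m; "grip_width": finger opening in m.
Only numpy, scipy, OpenCV 4.12 (cv2) and the standard library are available. Lean on these libraries where they do the work, as an engineer would, in place of code of your own. Each camera call takes 0.05 s, during which the arm holds its last target.

## Working session

There is one attempt and no reset: what is moved stays moved. The work goes in short steps, each a Python script; the robot and the scene stay as the last script left them, time stands still between calls to the robot, and variables do not carry over. Pictures are saved under pics/ and viewed, and the job is handed in when it is done.

```bash
mkdir -p pics; ls
python3 - <<'E'
from cell import bot
import cv2
for n in ("side","top"):
    im=bot.capture(n); cv2.imwrite(f"pics/{n}0.png",im[:,:,::-1])
    c=bot.get_calibration(n); print(n,c)
print(bot.get_state())
E
```

```text
pics
side {'fx': 463.0972010276833, 'fy': 463.0972010276833, 'cx': 262.24645438907885, 'cy': 187.53943736208103, 'R': array([[ 0.98366701, -0.1799776 ,  0.00269581],
       [-0.10350281, -0.57782054, -0.80957433],
       [ 0.14726294,  0.79607254, -0.58701119]]), 't': array([-0.58440393,  0.10357477,  1.19919793])}
top {'fx': 467.27911886761495, 'fy': 467.27911886761495, 'cx': 257.0122909884922, 'cy': 185.83840592918898, 'R': array([[ 0.01044653, -0.9999445 , -0.00136531],
       [-0.98167064, -0.00999576, -0.190323  ],
       [ 0.19029879,  0.0033285 , -0.98172058]]), 't': array([-0.01164327,  0.61513845,  1.16250564])}
{'time': 0.1, 'joint_positions': array([ 1.18501158e+00,  2.76528778e-01,  1.50601115e+00,  1.69057826e-05,
        1.36069169e+00, -1.21013655e-01]), 'qd': array([-9.62869705e-04, -2.58377654e-04, -6.26072912e-03,  8.51317791e-04,
       -2.86784926e-03, -4.94433860e-05]), 'tau': array([ 2.06086361e-04, -4.17697978e+01, -2.46405530e+01, -1.50120322e-04,
        5.61214300e-03, -1.09814681e-05]), 'eef_pos': array([0.15030495, 0.55453501, 0.23852605]), 'ee_rot': array([ 0.56191398,  0.42912184, -0.43012652, -0.56133618]), 'contact_force': array([ 0.59631231,  0.26523597, -0.70485927]), 'wrist_torque': array([ 0.03045533, -0.00935858,  0.0037487 ]), 'grip_width': 0.08528855964533454}
```

View pics/side0.png

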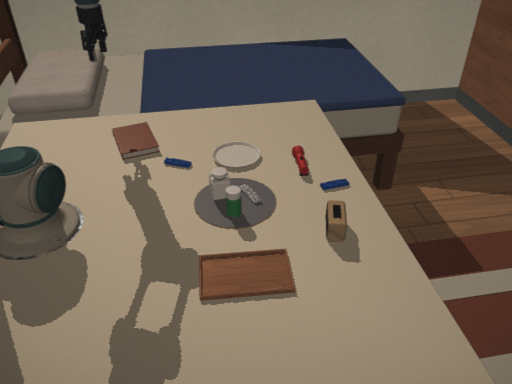

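View pics/top0.png

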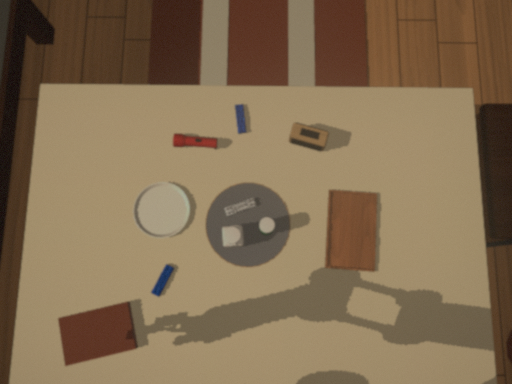

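Candidates for the tweezers set in the top picture: aluminium bar on the mat (240,207), blue bar (241,118) and blue bar (163,280). By the description it is the aluminium one on the mat. I'll check it in an enlarged crop.

Run:
```python
import cv2
a=cv2.imread("pics/top0.png")[175:275,195:300]; cv2.imwrite("pics/tc.png",cv2.resize(a,None,fx=6,fy=6,interpolation=cv2.INTER_CUBIC))
a=cv2.imread("pics/side0.png")[140:230,185:285]; cv2.imwrite("pics/sc.png",cv2.resize(a,None,fx=6,fy=6,interpolation=cv2.INTER_CUBIC))
t=cv2.imread("pics/top0.png")
b=cv2.resize(t[175:245,125:200],None,fx=5,fy=5,interpolation=cv2.INTER_CUBIC)
c=cv2.resize(t[180:280,315:390],None,fx=5,fy=5,interpolation=cv2.INTER_CUBIC)
b=cv2.copyMakeBorder(b,0,150,0,0,cv2.BORDER_CONSTANT)
cv2.imwrite("pics/bc.png",cv2.hconcat([b,c]))
```

```text
(no output)
```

View pics/tc.png

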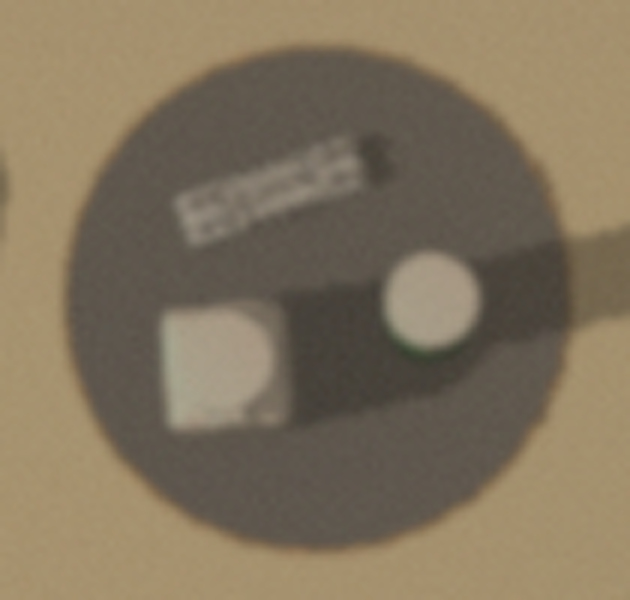

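View pics/sc.png

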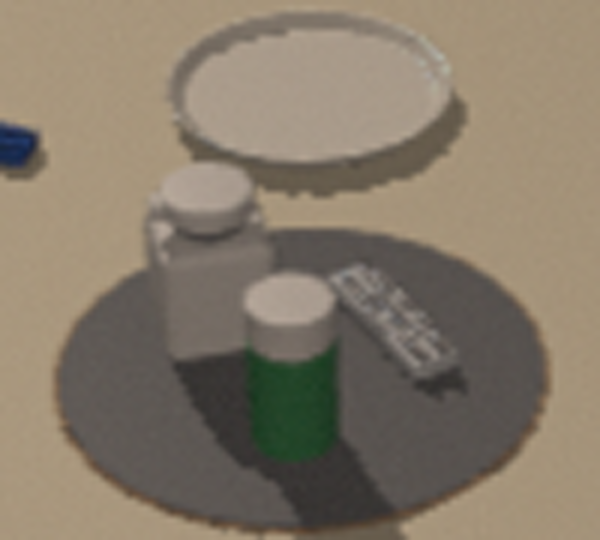

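View pics/bc.png

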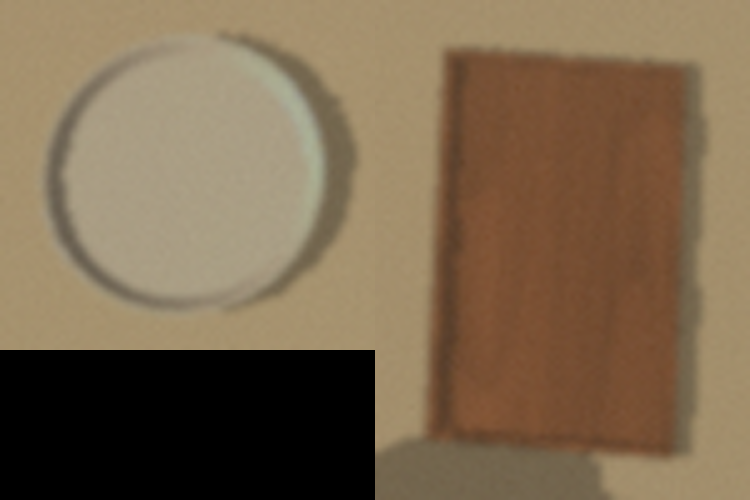

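The crops confirm it: the silver bar on the mat, corners at about (175,195) (350,138) (362,190) (190,245) in the 6x crop. The dispenser head is at (222,360) and the cap at (432,300). Now I convert these to positions.

```bash
cat > h.py <<'E'
from cell import bot
import numpy as np, cv2
from scipy.spatial.transform import Rotation as Rn
def ray(cam,px,z):
    c=bot.get_calibration(cam); R=np.array(c["R"]);t=np.array(c["t"])
    d=R.T@np.array([(px[0]-c["cx"])/c["fx"],(px[1]-c["cy"])/c["fy"],1]); o=-R.T@t
    return (o+d*(z-o[2])/d[2])
def crop(cam,px,off,s,z): return ray(cam,((px[0]+.5)/s-.5+off[0],(px[1]+.5)/s-.5+off[1]),z)
def proj(cam,X):
    c=bot.get_calibration(cam); p=np.array(c["R"])@X+np.array(c["t"])
    return np.array([c["fx"]*p[0]/p[2]+c["cx"],c["fy"]*p[1]/p[2]+c["cy"]])
def down(yaw): # tool z... jaw x axis at yaw, tool y down
    x=np.array([np.cos(yaw),np.sin(yaw),0]); y=np.array([0,0,-1.]); z=np.cross(x,y)
    return Rn.from_matrix(np.c_[x,y,z]).as_quat()
E
python3 - <<'E'
from h import *
np.set_printoptions(precision=4,suppress=True)
T=lambda p,z:crop("top",p,(195,175),6,z)
S=lambda p,z:crop("side",p,(185,140),6,z)
print("cap top",T((432,300),.079),"side",S((291,299),.079))
print("pill base front side",S((292,455),.003))
print("disp head top",T((222,360),.083),"side",S((208,188),.083))
print("disp body corners top"); B=[T(p,.063) for p in [(162,312),(285,303),(290,425),(168,430)]]; print(np.array(B),np.mean(B,0))
W=np.array([T(p,.017) for p in [(175,195),(350,138),(362,190),(190,245)]]);print("tw",W,W.mean(0))
d=W[1]+W[2]-W[0]-W[3];print("tw dir",np.arctan2(d[1],d[0]),np.linalg.norm(d)/2)
W=np.array([S(p,.017) for p in [(350,262),(460,350),(415,375),(330,285)]]);print("tw side",W.mean(0))
M=[T(p,.003) for p in [(66,300),(571,300),(318,45),(318,550)]];print("mat",np.mean(M,0),M[0]-M[1],M[2]-M[3])
C=lambda p,z:crop("top",p,(125,175),5,z)
M=[C(p,.012) for p in [(45,172),(328,172),(186,35),(186,310)]];print("saucer",np.mean(M,0),M[0]-M[1],M[2]-M[3])
M=[S(p,.012) for p in [(168,90),(452,90),(310,12),(310,165)]];print("saucer side",np.mean(M,0))
K=np.array([crop("top",p,(315,180),5,.012) for p in [(70,48),(312,65),(298,455),(53,438)]]);print("tray",K,K.mean(0))
im=bot.get_state()
print(Rn.from_quat(im["ee_rot"]).as_matrix())
print("shadow")
E
```

```text
cap top [ 0.5118 -0.0306  0.079 ] side [ 0.5111 -0.0314  0.079 ]
pill base front side [ 0.5072 -0.0446  0.003 ]
disp head top [0.4852 0.0572 0.083 ] side [0.4845 0.0548 0.083 ]
disp body corners top
[[0.5072 0.0844 0.063 ]
 [0.5116 0.0319 0.063 ]
 [0.4598 0.0289 0.063 ]
 [0.4571 0.0806 0.063 ]] [0.4839 0.0564 0.063 ]
tw [[ 0.5644  0.0835  0.017 ]
 [ 0.5911  0.0055  0.017 ]
 [ 0.5675 -0.0001  0.017 ]
 [ 0.542   0.0762  0.017 ]] [0.5663 0.0413 0.017 ]
tw dir -1.2447336978639991 0.081429885364088
tw side [0.5626 0.031  0.017 ]
mat [0.5211 0.0191 0.003 ] [-0.0023  0.2267  0.    ] [0.2274 0.0032 0.    ]
saucer [0.5585 0.2504 0.012 ] [-0.0016  0.1524  0.    ] [0.1493 0.0074 0.    ]
saucer side [0.5552 0.2462 0.012 ]
tray [[ 0.617  -0.1994  0.012 ]
 [ 0.609  -0.3303  0.012 ]
 [ 0.401  -0.3149  0.012 ]
 [ 0.4084 -0.1866  0.012 ]] [ 0.5089 -0.2578  0.012 ]
[[ 0.2617 -0.0006 -0.9652]
 [ 0.9652 -0.0015  0.2617]
 [-0.0016 -1.      0.0002]]
shadow
```

Both views agree to about 3 mm and the sizes fit (mat 227 mm, saucer 150 mm, bar 81 mm). I'll move the pill bottle first.

```bash
cat >> h.py <<'E'
PILL=np.array([.5115,-.031]); DISP=np.array([.4845,.056]); TRAY=np.array([.509,-.258])
u=np.array([np.cos(-.067),np.sin(-.067)])
TP=TRAY+.05*u; TD=TRAY-.048*u
SAUC=np.array([.558,.2495])
def P(xy,z): return [float(xy[0]),float(xy[1]),float(z)]
def st(s=""):
    q=bot.get_state(); print(s,round(q["time"],2),np.round(q["eef_pos"],4),"w",round(q["grip_width"],4),"F",np.round(q["contact_force"],1))
    return q
def pick(xy,z,yaw,op,lift=.17,above=.17):
    bot.command_gripper(op)
    bot.goto(P(xy,above),down(yaw)); st("above")
    print("hit",bot.movel(P(xy,z),rate=.08,stop_force=8)); st("at")
    bot.command_gripper(0.0); st("closed")
    bot.movel(P(xy,lift),rate=.08); st("lift")
def place(xy,zfree,zmin,yaw,op,up=.17,F=3):
    bot.goto(P(xy,up),down(yaw))
    bot.movel(P(xy,zfree),rate=.12); bot.pause(.3)
    h=bot.movel(P(xy,zmin),rate=.015,stop_force=F); q=st(f"contact {h}")
    bot.pause(.2); bot.command_gripper(op); bot.pause(.3); st("open")
    c=q["eef_pos"]
    bot.movel(P(xy,up),rate=.1); st("up")
    return h
def snap(n,*boxes):
    ims=[]
    for cam,(x0,y0,x1,y1),s in boxes:
        im=bot.capture(cam)[y0:y1,x0:x1,::-1]; ims.append(cv2.resize(im,None,fx=s,fy=s,interpolation=cv2.INTER_CUBIC))
    H=max(i.shape[0] for i in ims)
    ims=[cv2.copyMakeBorder(i,0,H-i.shape[0],0,0,cv2.BORDER_CONSTANT) for i in ims]
    cv2.imwrite(f"pics/{n}.png",cv2.hconcat(ims))
E
python3 - <<'E'
from h import *
yp=np.pi/2-.067
for xy,yaw in((PILL,np.pi/2),(DISP,np.pi/2+.08),(TP,yp),(TD,yp),(SAUC,.326)):
    for z in(.2,.02): print(np.round(bot.ik(P(xy,z),down(yaw)),2))
pick(PILL,.032,np.pi/2,.058)
snap("p1",("side",(150,100,350,300),3))
E
```

```text
[-0.2   0.21  1.7  -0.    1.23 -1.77]
[-0.2   0.41  1.94 -0.    0.79 -1.77]
[-0.03  0.17  1.75 -0.    1.22 -1.68]
[-0.03  0.38  1.99 -0.    0.77 -1.68]
[-0.55  0.36  1.48 -0.    1.3  -2.05]
[-0.55  0.53  1.7  -0.    0.91 -2.05]
[-0.64  0.23  1.67 -0.    1.24 -2.14]
[-0.64  0.42  1.91 -0.    0.81 -2.14]
[ 0.31  0.35  1.49 -0.    1.3  -0.02]
[ 0.31  0.52  1.71 -0.    0.91 -0.02]
above 2.95 [ 0.5116 -0.0303  0.1701] w 0.0579 F [ 0.3 -0.3 -0.2]
hit False
at 4.83 [ 0.5118 -0.0311  0.0324] w 0.0578 F [ 0.5 -0.6 -0.9]
closed 5.12 [ 0.512  -0.0311  0.0326] w 0.0387 F [-1.1 -0.1  4.3]
lift 7.0 [ 0.5112 -0.0309  0.1695] w 0.039 F [-1.1  0.8 -1.5]
```

View pics/p1.png

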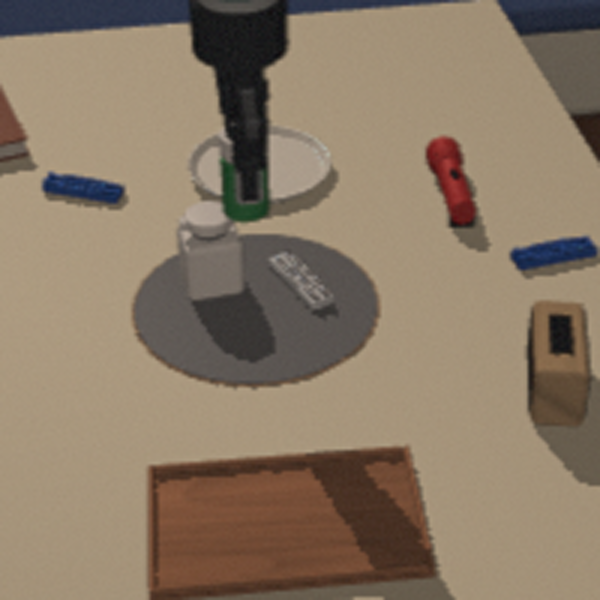

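The bottle (245,190 in the crop) hangs upright in the jaws. Next, place it, then fetch the dispenser.

Run:
```python
from h import *
place(TP,.050,.029,np.pi/2-.067,.06)
snap("p2",("side",(150,150,350,310),3))
```

```text
contact True 10.41 [ 0.5588 -0.2613  0.0346] w 0.0389 F [-0.3 -0.5  3.9]
open 11.25 [ 0.5581 -0.2609  0.0337] w 0.0601 F [-0.1 -0.  -0.4]
up 12.76 [ 0.5585 -0.2611  0.1692] w 0.06 F [-0.   0.5  0.4]
```

View pics/p2.png

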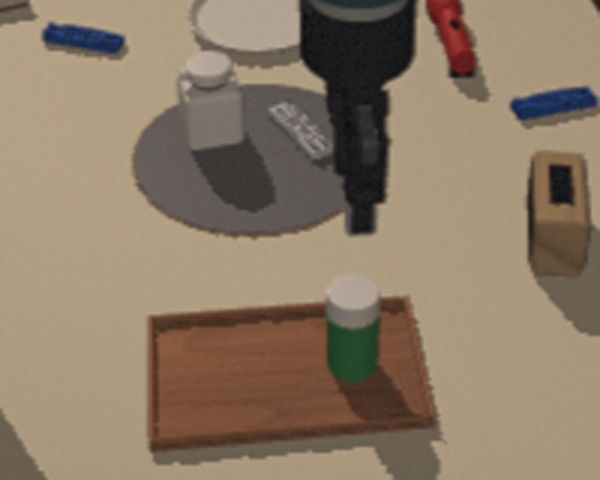

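The bottle stands upright on the tray (352,330 in the crop). Now the dispenser.

Run:
```python
from h import *
pick(DISP,.028,np.pi/2+.08,.074)
snap("p3",("side",(150,80,350,300),2.5))
```

```text
above 14.33 [0.4854 0.0552 0.1702] w 0.0739 F [-0.2 -0.3  0.8]
hit False
at 16.26 [0.4848 0.056  0.0284] w 0.0739 F [ 1.   0.  -0.5]
closed 16.57 [0.485  0.056  0.0285] w 0.0535 F [ 1.3 -0.1  3.5]
lift 18.49 [0.4842 0.056  0.1695] w 0.0537 F [ 0.  -0.4 -1.6]
```

View pics/p3.png

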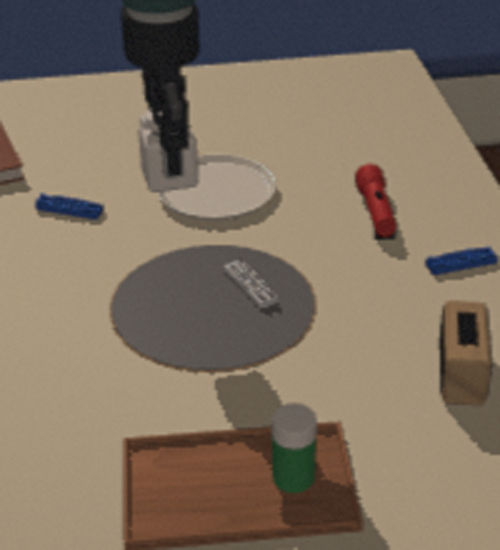

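The dispenser is held square (53.5 mm) and upright. Place it on the tray, then measure the tweezers again with a clear view.

Run:
```python
from h import *
place(TD,.046,.025,np.pi/2-.067,.075)
bot.goto(P((.42,-.1),.25),down(1.2))
snap("p4",("top",(195,175,300,275),4),("side",(185,140,285,300),3.7))
snap("p4b",("top",(315,180,390,280),5))
```

```text
contact True 22.19 [ 0.461  -0.2547  0.0306] w 0.0531 F [-0.4  0.2  4.2]
open 23.03 [ 0.4602 -0.2541  0.0297] w 0.0753 F [-0.4 -0.5  0.2]
up 24.58 [ 0.4607 -0.2545  0.1693] w 0.0749 F [-0.7 -0.4 -0.7]
```

View pics/p4.png

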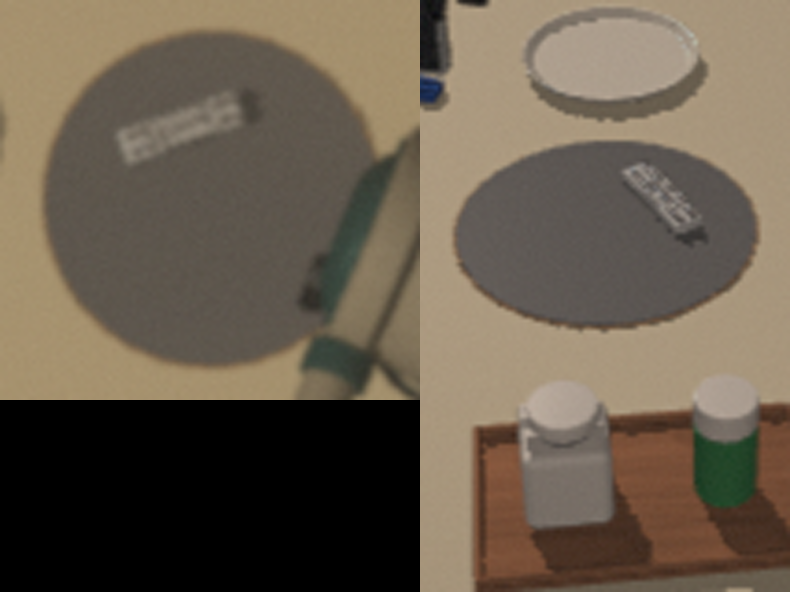

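View pics/p4b.png

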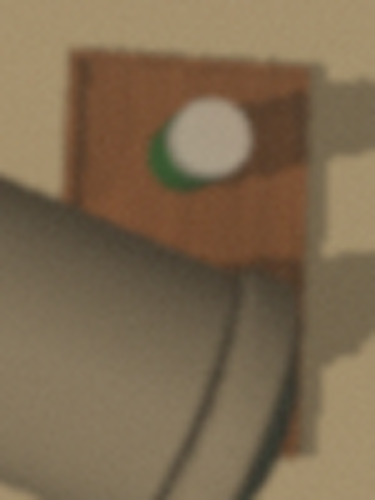

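Both stand upright on the tray. In the side crop the tweezers' top face has corners (645,163) (705,217) (683,232) (622,178), and in the top crop (118,132) (236,93) (244,124) (127,165).

Run:
```python
from h import *
np.set_printoptions(precision=4,suppress=True)
for cam,off,s,pts in(("side",(185,140),3.7,[(225,163),(285,217),(263,232),(202,178)]),("top",(195,175),4,[(118,132),(236,93),(244,124),(127,165)])):
    W=np.array([crop(cam,p,off,s,.017) for p in pts]); d=W[1]+W[2]-W[0]-W[3]; w=W[0]+W[1]-W[2]-W[3]
    print(cam,W.mean(0),np.arctan2(d[1],d[0]),np.linalg.norm(d)/2,np.linalg.norm(w)/2)
```

```text
side [0.5655 0.0285 0.017 ] -1.147500247270715 0.0829379739016101 0.025299846924525887
top [0.5658 0.04   0.017 ] -1.2287121748415195 0.08315524283988229 0.022449610907152008
```

The two views disagree by 11 mm along y, so I'll draw both estimates in both pictures.

Run:
```python
from h import *
def box(c,yaw,zs=(.003,.017)):
    R=np.array([[np.cos(yaw),-np.sin(yaw)],[np.sin(yaw),np.cos(yaw)]])
    return [[np.r_[np.array(c)+R@np.array(p),z] for p in((.042,.012),(.042,-.012),(-.042,-.012),(-.042,.012))] for z in zs]
out=[]
for cam,(x0,y0,x1,y1) in (("top",(195,175,295,275)),("side",(200,165,300,235))):
    s=8 if cam=="side" else 8
    raw=bot.capture(cam)[:,:,::-1]
    im=cv2.resize(raw[y0:y0+50 if cam=="side" else 230,x0:x0+95 if cam=="side" else 295],None,fx=s,fy=s,interpolation=cv2.INTER_CUBIC)
    for c,col in(((.5657,.040),(0,0,255)),((.5655,.0285),(255,0,0))):
        q=np.array([(proj(cam,p)-[x0,y0]+.5)*s for p in box(c,-1.235)[1]]).astype(np.int32)
        cv2.polylines(im,[q],True,col,1)
    th=np.linspace(0,6.28,100)
    q=np.array([(proj(cam,[.5211+.115*np.cos(t),.0191+.115*np.sin(t),.003])-[x0,y0]+.5)*s for t in th]).astype(np.int32)
    cv2.polylines(im,[q],True,(0,255,0),1)
    cv2.imwrite(f"pics/o_{cam}.png",im); print(im.shape)
```

```text
(440, 800, 3)
(400, 760, 3)
```

View pics/o_top.png

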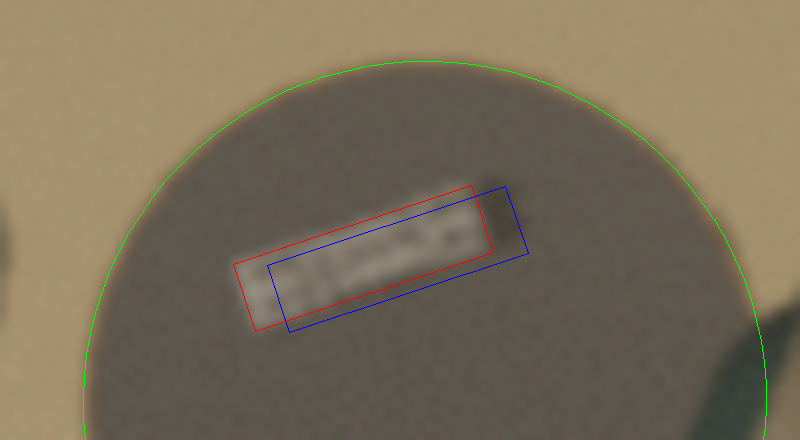

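View pics/o_side.png

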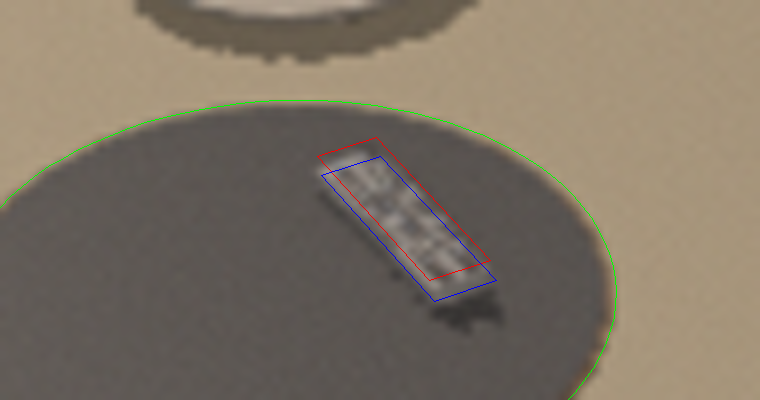

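The mat outline fits in both views. The bar lies between the two side outlines, which is explained by its visible relief sitting lower than 17 mm; the top view is nearly insensitive to that. I'll use (0.565, 0.039), grip low, and check the held piece.

Run:
```python
from h import *
xy=np.array([.565,.039])
bot.command_gripper(.048)
bot.goto(P(xy,.15),down(.331)); 
bot.movel(P(xy,.04),rate=.1)
print(bot.movel(P(xy,.0125),rate=.03,stop_force=5)); st("at")
bot.command_gripper(0.0); st("closed")
bot.movel(P(xy,.05),rate=.03); st("lift")
snap("p5",("side",(220,140,290,220),7))
```

```text
False
at 29.4 [0.5652 0.039  0.0127] w 0.0478 F [-0.1 -0.4 -0.5]
closed 29.74 [0.5654 0.039  0.0131] w 0.022 F [-1.1  0.1  3.1]
lift 31.14 [0.5648 0.039  0.0498] w 0.0221 F [-0.4 -0.3 -1.1]
```

View pics/p5.png

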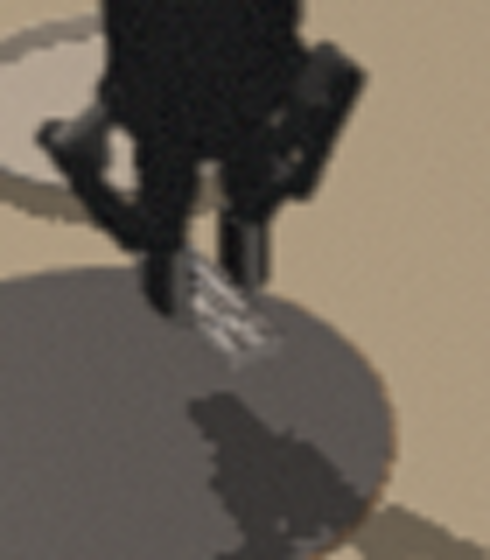

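The tweezers are held level. Place them on the saucer.

Run:
```python
from h import *
bot.movel(P((.565,.039),.12),rate=.1)
place((.557,.249),.032,.009,.331,.05,up=.12,F=2.5)
bot.goto(P((.42,.05),.25),down(1.2))
snap("p6",("top",(125,175,200,245),5),("side",(205,135,275,180),6))
snap("p6b",("side",(185,140,305,310),3.5))
```

```text
contact True 35.13 [0.5569 0.249  0.0151] w 0.0222 F [-1.2 -0.1  3.7]
open 36.02 [0.5562 0.2487 0.0142] w 0.0499 F [-0.1  0.8  0.2]
up 37.23 [0.5565 0.2488 0.1192] w 0.0499 F [0.1 0.1 0.2]
```

View pics/p6.png

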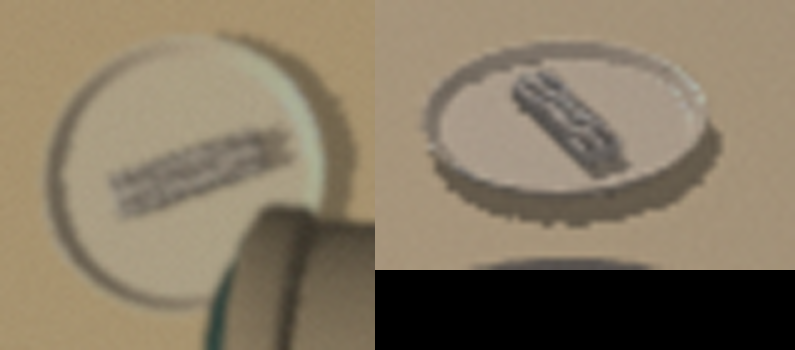

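View pics/p6b.png

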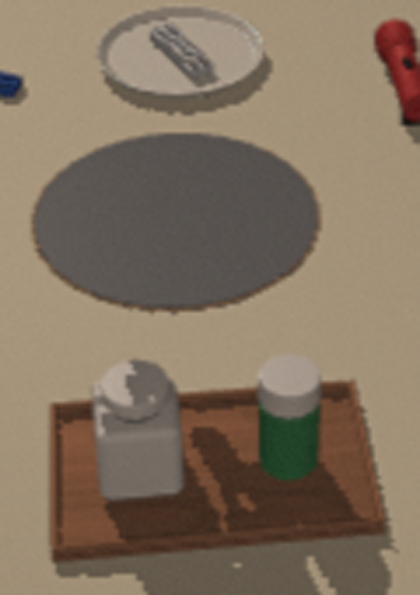

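The set lies flat near the saucer centre, but the arm's shadow blurs its ends. I'll go above the dispenser, where the shadow is off the saucer, and measure there.

Run:
```python
from h import *
bot.command_gripper(.074)
bot.goto(P(TD,.17),down(np.pi/2-.067)); st()
snap("p7",("top",(125,175,200,245),10))
snap("p7s",("side",(205,135,275,180),11))
```

```text
40.07 [ 0.4612 -0.2539  0.1702] w 0.0739 F [-0.  -0.3  0.1]
```

View pics/p7.png

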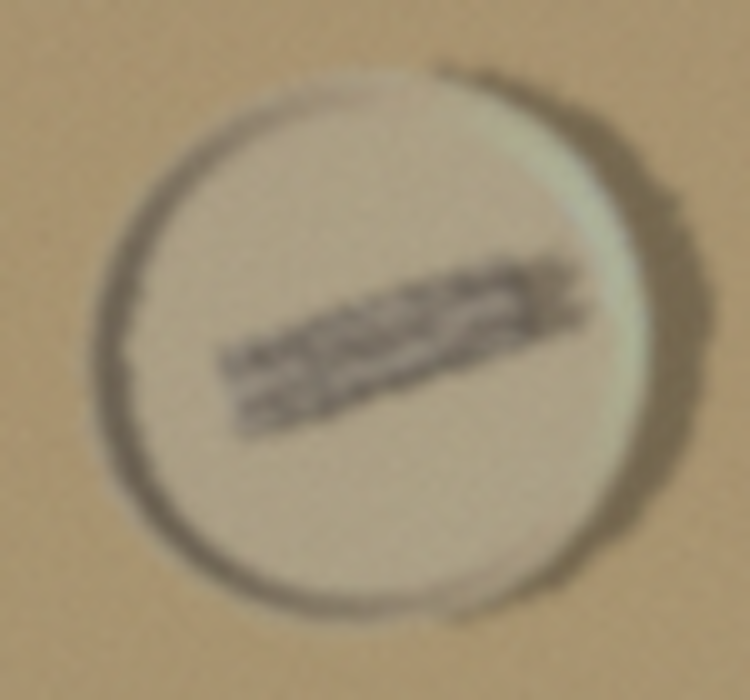

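View pics/p7s.png

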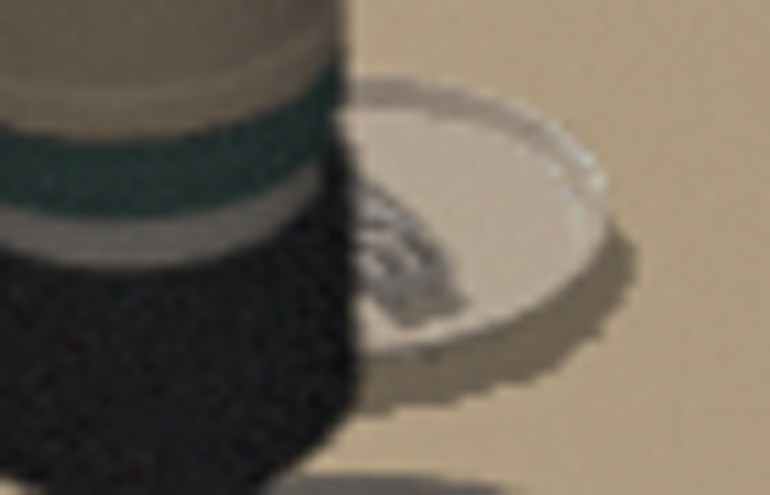

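The bar runs from about (229,395) to (535,292), centre (382,344), against the rim centre (372,345). That is about 3 mm off, well within 15 mm. Now I return the dispenser; its grasp is repeated at the release pose.

Run:
```python
from h import *
pick(TD,.0300,np.pi/2-.067,.074)
place(DISP,.043,.022,np.pi/2+.08,.074)
bot.command_gripper(.058)
pick(TP,.0340,np.pi/2-.067,.058)
snap("p8",("top",(195,175,300,275),4),("side",(185,140,285,300),3.5))
```

```text
above 40.63 [ 0.4612 -0.2547  0.1701] w 0.074 F [-0.3  0.3  0.5]
hit False
at 42.53 [ 0.4614 -0.255   0.0304] w 0.074 F [-0.2 -0.1 -0.1]
closed 42.84 [ 0.4615 -0.255   0.0305] w 0.0532 F [0.4 0.2 3.5]
lift 44.74 [ 0.4609 -0.2546  0.1695] w 0.0536 F [ 0.7 -0.6 -2.2]
contact True 48.38 [0.4844 0.056  0.0285] w 0.0535 F [-0.5  0.8  3.5]
open 49.23 [0.4834 0.056  0.0278] w 0.074 F [-0.4 -0.1 -0. ]
up 50.8 [0.4841 0.056  0.1694] w 0.0741 F [ 0.2 -0.2 -0. ]
above 52.56 [ 0.5588 -0.2599  0.17  ] w 0.0581 F [0.5 0.7 0.4]
hit False
at 54.41 [ 0.5592 -0.2615  0.0345] w 0.0576 F [0.2 0.2 0.5]
closed 54.71 [ 0.5594 -0.2616  0.0346] w 0.0389 F [ 1.2 -0.1  3. ]
lift 56.56 [ 0.5586 -0.2612  0.1694] w 0.0385 F [-0.3 -0.6 -0.3]
```

View pics/p8.png

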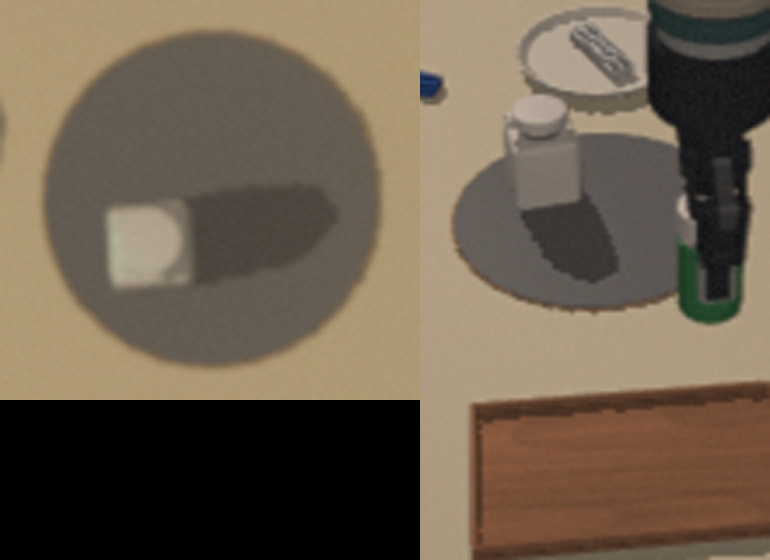

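The dispenser is back upright at its spot (148,245 in the 4x crop, which matches 222,360 in the earlier 6x crop), and the bottle is held. Return it.

Run:
```python
from h import *
place(PILL,.047,.026,np.pi/2,.058)
bot.goto(P((.3,-.3),.3),down(1.2))
st()
a=cv2.imread("pics/top0.png")[175:275,125:300]; b=bot.capture("top")[175:275,125:300,::-1]
f=lambda i:cv2.resize(i,None,fx=4,fy=3*4/3,interpolation=cv2.INTER_CUBIC)
v=cv2.vconcat([a,b]); cv2.imwrite("pics/p9.png",cv2.resize(v,None,fx=3,fy=3,interpolation=cv2.INTER_CUBIC))
a=cv2.imread("pics/side0.png")[130:250,185:355]; b=bot.capture("side")[130:250,185:355,::-1]
cv2.imwrite("pics/p9s.png",cv2.resize(cv2.hconcat([a,b]),None,fx=2.3,fy=2.3,interpolation=cv2.INTER_CUBIC))
```

```text
contact True 60.0 [ 0.5114 -0.031   0.0326] w 0.0388 F [-1.  -0.5  4.3]
open 60.83 [ 0.5107 -0.0308  0.032 ] w 0.058 F [-0.5  0.4 -0.7]
up 62.35 [ 0.511  -0.0309  0.1693] w 0.0579 F [-0.  -0.1  0.3]
 63.72 [ 0.3004 -0.2994  0.2995] w 0.058 F [ 0.5  0.7 -0.2]
```

View pics/p9.png

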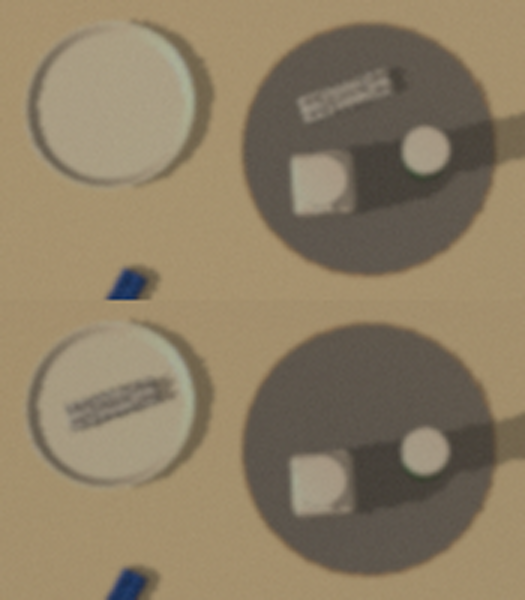

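View pics/p9s.png

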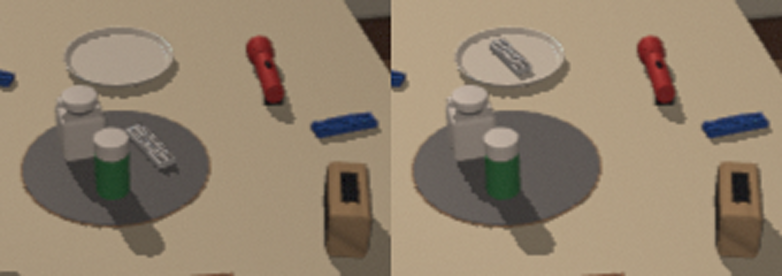

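The before and after pictures match. The dispenser head stays at (322,180) and the cap at (425,150) in the 3x crop. The tweezers lie mid-saucer at about (113,401), with the rim centre near (111,403), and the flashlight and clock haven't moved.

```bash
python3 -c "
from cell import bot
bot.pause(.5); bot.job_done()"
```

```text
the job is handed in; nothing more can be done
```

I cleared the pill bottle and the dispenser onto the tray, laid the aluminium tweezers set on the saucer, then put both back on their original spots. I handed the job in at about 64 s of the 144 s allowed; no verdict is reported.

**Last checks:**
- **Dispenser and bottle:** both stand upright and match the starting pictures to within about a pixel (about 2–3 mm). Each was set down with a light contact stop, at the same gripper position (within 1 mm) where it was picked up.
- **Tweezers:** they lie flat, about 3 mm from the saucer's centre as measured in the top view.
- **Bystanders and arm:** the flashlight and clock have not visibly moved, and the arm is clear of everything.

**One disagreement:** before I picked up the tweezers, the top and side views differed by about 11 mm along y. I put this down to the visible surface sitting lower than the stated 17 mm and used the top view. The grasp went as expected, and the final top-view measurement was within tolerance.

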